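# Take a bore depth with the rod gauge and bring the setting back

### The job

Take the depth of the larger bore in the drilled block with the depth gauge: lift the gauge off its stand, set its foot flat on the block over that bore and push its rod down until it stops on the bottom. Then put the gauge back on its stand, upright and across both supports as it was, with the rod still at the depth you found, and let go.

Things in the scene. Friction and masses are not known exactly. Their poses are not given: they have to be found in the camera images.
- gauge_grip (a point): The depth gauge, loose, plain steel, about 250 g: a foot bar 26 (x) x 70 (y) x 10 mm, in its middle a guide block 26 x 28 (y) mm rising to 30 mm above the foot's underside, with an upright round rod through it. Point: centre of the guide block, 20 mm above the foot's flat underside; z up, y along the foot. Grasp across x (26 mm, foot and block flush). It starts on the stand.
- rod_head (a point): Centre of the flat top of the rod's round head (head 18 mm across, 6 mm thick, on a 6 mm rod), above the guide block; 60 mm above the underside of the foot when the rod is fully up (joint 0), lower by the joint value. Press here.
- rod_tip (a point): Centre of the lower end of the 6 mm rod, below the underside of the foot by the joint value.
- rod (a joint): How far the rod sticks out below the underside of the gauge's foot, m: 0 fully up, 0.024 fully down. Friction of about 2.5 N holds the rod wherever it is left; it starts out by 2 to 6 mm.
- bore_mouth (a point): Mouth centre of the larger bore (18 mm across, blind) in the drilled block, a fixed aluminium block 56 (x) x 120 (y) x 40 mm. The point lies on its flat top, 40 mm above the worktop, mid-width, 20 mm from its middle along +y (block's axes, z up). The smaller bore, 11 mm across, 56 mm away along -y, is not the one to measure.
- bore_floor (a point): Centre of the flat bottom of the larger bore. Its depth below the block's top differs from piece to piece, 11 to 21 mm.
- stand_top (a point): The gauge's stand, fixed, painted grey: two flat-topped supports, 46 mm in x, 18 to 40 mm either side of the middle in y, open between for the rod. The point is midway, level with their tops, 40 mm above the worktop (as high as the block's top). The gauge stands with its y along the stand's y, either way round, between end stops 8 mm higher than the tops and 81 mm apart.

How it is judged (in metres and radians):
On the way:
1. the gauge stands flat on the block over the larger bore with its rod down on the bottom of the bore (height (world z) of gauge_grip between 0.0585 and 0.0615 m and angle between gauge_grip's own z axis and vertical below 0.04 rad and z of rod_tip in the frame of bore_floor between -0.0015 and 0.0015 m and horizontal distance between rod_tip and bore_floor below 0.0075 m), for 0.2 s.
At the end, for the whole second after the job is handed in: The gauge stands released on both supports of its stand, foot flat on their tops (height within 1.5 mm, tilt under 0.04 rad), within 12 mm of the middle and 0.2 rad of the stand's y, and its rod still set to the larger bore's depth: the tip is at the height of the bore's bottom within 1.5 mm (height (world z) of gauge_grip between 0.0585 and 0.0615 m and angle between gauge_grip's own z axis and vertical below 0.04 rad and z of rod_tip in the frame of bore_floor between -0.0015 and 0.0015 m and horizontal distance between gauge_grip and stand_top below 0.012 m and angle between the y axis of gauge_grip and the y axis of stand_top, either way round below 0.2 rad and velocity of joint rod below 0.005 m/s); the robot touches nothing.
It also fails if it takes over 64 s, if anything falls off the work surface, if the arm or the gripper's body presses on something with over 40 N, if the wrist force passes 120 N, or if a joint passes its speed limit or range.

### The arm

A 6-joint arm with a two-finger parallel gripper is mounted at the origin on a cart in front of the work surface, level with it; the furniture and walls round the work are solid. World frame = base frame: x ahead of the robot, y to its left, z up, the work surface at z = 0. Lengths are in mm, angles in rad, forces in N, time in s.
With the tool pointing down it reaches from about 400 to 925 mm from the base axis. Payload 12.5 kg.
Tool frame: the origin (TCP) lies on the centre line of the jaws, within the pads' length; the fingertips stand 19 mm ahead of it and the grasp point (between the pads) is the TCP; z points along the fingers, y is the line along which they close (so a half turn about z gives the same grasp; the last joint's range is limited). The gripper opens to 95 mm and grips with 3 to 60 N. Pads are 20 mm wide; open, the fingers measure 119 mm over their backs; the gripper's body (75 mm by 180 mm) begins 59 mm behind the grasp point.
Start: joints at [1.131, 0.491, 1.559, -0, 1.092, -0.106], TCP at [204.755, 590.525, 233.661] pointing down, gripper open.
Joint ranges: [-3.1, 3.1], [-0.84, 2.19], [0.05, 2.79], [-1.13, 4.28], [0.06, 2.93], [-2.69, 2.69]. Speed limits (rad/s): [2.22, 2.22, 2.79, 3.14, 3.14, 3.14].

### API

Orientations are given as [roll, pitch, yaw] about the fixed x, y, z axes, in that order (R = Rz(yaw) Ry(pitch) Rx(roll)).
In Python, from cell import state, read_camera, job_done gives the robot as it stands.
- The arm moves only by the tool arm_command, never from a script. Its argument "deltas" is a list of rows, each an object of numbers: "dx", "dy", "dz": the shift along the world's x, y, z in m; "yaw": the turn about the world's z in degrees. In form: [{"dx": .., "dy": .., "dz": .., "yaw": ..}, ...]. A call has 1 to 20 rows; each row shifts and turns the commanded pose from where the row before left it; what a row does not reach is not made up. A row lasts 1/10 s, in which the tool goes at most 50 mm and 8.59 degrees, less where a joint would pass 70% of its speed; a pose out of reach is approached as far as the arm can. A call with a gripper value outside its range is refused whole. "gripper" is the finger opening in m, from 0 to 0.0951, set as the call begins (left out, the last holds). The fingers move at their own pace and stop on an object; the grip force is fixed at half the most. Time passes only in rows, so rows that do not move let the fingers close. It gives the time, the measured TCP pose, the force, the opening and the grip force at its end, in the units of the state.
- state(): the state, without advancing time (a new reading comes with each control period).
- read_camera(name): name is "scene" or "side" or "wrist"; returns a dict with "color" (480x640x3 uint8, red, green, blue), "range_z" (480x640 float32, mm along the optical axis (not along the pixel's ray), 0 where there is no reading), "fx", "fy", "cx", "cy" (pixels), "k1" (the pictures are not rectified: a ray, as slopes to the right and down, at radius r is drawn at 1 + k1 r^2 times it, then the intrinsics apply), "extrinsics" (4x4, takes a point from camera to world coordinates). Camera axes: x right, y up, looking along -z (the intrinsics and any distortion apply to the point x, -y, -z); pixel columns grow to the right and rows downward; lengths in mm; the calibration is good to about 2 mm. A picture is of the moment at which its call begins.
- job_done(): hands the job in; it is judged then, once.
The state is a dict: "t": time; "joints": joint angles; "qvel": joint speeds; "tau": joint torques, N m; "eef_pos": TCP position; "tcp_rot": TCP orientation; "ft_force": force on the tool from outside, world axes, zero at the start; "moment": the same for the moment, N m; "opening": opening from 0.0 (shut) to 1.0 (fully open); "grip_force": force on a finger pad.
Only numpy, scipy, OpenCV 4.12 (cv2) and the standard library are available. Lean on these libraries where they do the work, as an engineer would, in place of code of your own. Each camera call takes 0.05 s, during which the arm holds its last target. There are 200 camera calls.

## Working session

There is one attempt and no reset: what is moved stays moved. The work goes in short steps, Python scripts to look and compute and a tool call to move; the robot and the scene stay as the last step left them, time stands still between calls to the robot, and variables do not carry over. Pictures are saved under pics/ and viewed, at most 10 in all, crops included, and the job is handed in when it is done.

Besides the shell and the picture viewer there is one more tool, called after "Request:" as name(argument=value, ...), one argument or row to a line, values as JSON. arm_command: Moves the arm, as the interface text tells. Its arguments: {"type":"object","properties":{"deltas":{"type":"array"},"gripper":{"type":"number"}},"required":["deltas"]}

```bash
mkdir -p pics; cat > h.py <<'E'
import numpy as np, cv2, pickle
from cell import state, read_camera, job_done
def cam(n,save=None):
    c=read_camera(n)
    pickle.dump(c,open(f'{n}.pkl','wb'))
    if save: cv2.imwrite(f'pics/{save}.png',c['color'][:,:,::-1])
    return c
def load(n): return pickle.load(open(f'{n}.pkl','rb'))
def ray(c,u,v):
    K=np.array([[c['fx'],0,c['cx']],[0,c['fy'],c['cy']],[0,0,1.]])
    p=cv2.undistortPoints(np.array([[[u,v]]],float),K,np.array([c['k1'],0,0,0,0.]))[0,0]
    E=np.array(c['extrinsics']); d=E[:3,:3]@np.array([p[0],-p[1],-1.]); return E[:3,3],d
def atz(c,u,v,z):
    o,d=ray(c,u,v); return o+d*(z-o[2])/d[2]
def cloud(c):
    h,w=c['range_z'].shape; K=np.array([[c['fx'],0,c['cx']],[0,c['fy'],c['cy']],[0,0,1.]])
    uv=np.stack(np.meshgrid(np.arange(w),np.arange(h)),-1).reshape(-1,1,2).astype(float)
    p=cv2.undistortPoints(uv,K,np.array([c['k1'],0,0,0,0.]))[:,0]
    z=c['range_z'].reshape(-1); P=np.stack([p[:,0]*z,-p[:,1]*z,-z],1); E=np.array(c['extrinsics'])
    W=P@E[:3,:3].T+E[:3,3]; W[z==0]=np.nan; return W.reshape(h,w,3)
E
python3 - <<'E'
from h import *
import numpy as np
a=[]
for n in ['scene','side','wrist']:
    c=cam(n); a.append(c['color']); print(n,c['fx'],np.array(c['extrinsics']).round(2).tolist())
im=np.hstack([a[0],a[1]]); im=cv2.resize(im,(800,300)); w=cv2.resize(a[2],(400,300))
cv2.imwrite('pics/a.png',np.vstack([im,np.hstack([w,w*0])])[:,:,::-1])
print(state())
E
```

```text
scene 497.92073590739346 [[-0.93, 0.24, -0.29, 264.03], [-0.38, -0.63, 0.67, 582.61], [-0.02, 0.73, 0.68, 695.64], [0.0, 0.0, 0.0, 1.0]]
side 553.1155782567339 [[-0.99, -0.08, 0.08, 591.05], [0.12, -0.76, 0.64, 583.29], [0.01, 0.65, 0.76, 759.35], [0.0, 0.0, 0.0, 1.0]]
wrist 390.4765355616025 [[0.33, -0.91, -0.26, 130.49], [0.95, 0.31, 0.09, 616.25], [0.0, -0.28, 0.96, 384.56], [0.0, 0.0, 0.0, 1.0]]
{'t': 0.15, 'joints': array([ 1.13142833e+00,  4.91414880e-01,  1.55930191e+00,  1.31804969e-05,
        1.09169651e+00, -1.05597170e-01]), 'qvel': array([ 0.00050292, -0.00246235, -0.00296022, -0.00015504,  0.00029564,
       -0.00245914]), 'tau': array([ 2.13766492e-03, -6.12897563e+01, -2.58284694e+01,  6.93122623e-02,
        4.71531088e-02, -1.26243031e-04]), 'eef_pos': array([204.66217843, 590.37518803, 233.20244301]), 'tcp_rot': array([-3.14077781e+00, -9.81229413e-05,  2.80781571e+00]), 'ft_force': array([-0.4453315 , -1.19660775, -0.49751306]), 'moment': array([0.01343009, 0.03533678, 0.01628009]), 'grip_force': 0.0, 'opening': 0.9999073589090398}
```

View pics/a.png

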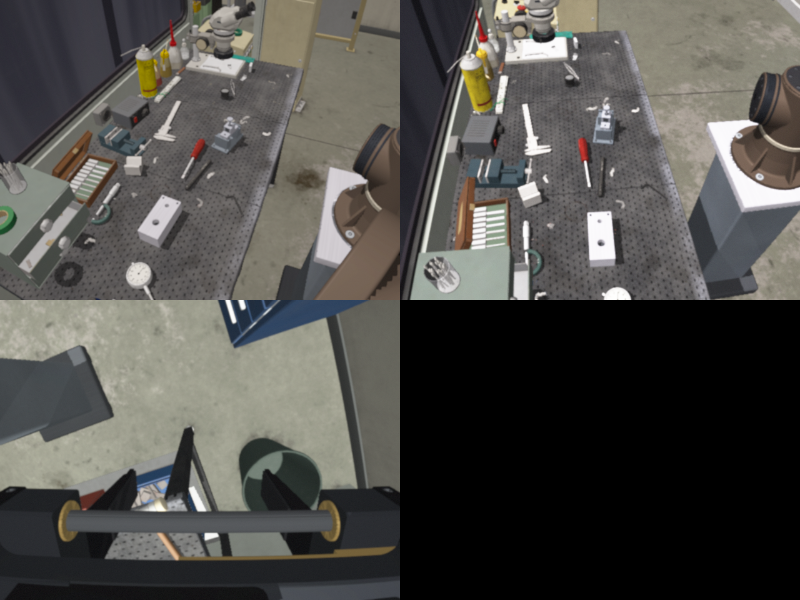

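The combined view shows the block near side (320,381) / scene (258,352), and the stand with the gauge near side (328,198) / scene (365,212). I'll enlarge both.

```bash
python3 - <<'E'
from h import *
s=load('side'); W=cloud(s); g=load('scene'); V=cloud(g)
def cr(c,u,v,k=5,w=80,h=60):
    return cv2.resize(c['color'][v-h//2:v+h//2,u-w//2:u+w//2],None,fx=k,fy=k,interpolation=cv2.INTER_CUBIC)
im=np.vstack([np.hstack([cr(s,328,195),cr(s,322,385,4,100,75)]),np.hstack([cr(g,365,212),cr(g,258,352,4,100,75)])])
cv2.imwrite('pics/b.png',im[:,:,::-1])
for nm,C,bx in [('side stand',W,(288,165,368,225)),('side block',W,(272,335,372,435)),('scene stand',V,(325,182,405,242)),('scene block',V,(208,305,308,400))]:
    P=C[bx[1]:bx[3],bx[0]:bx[2]].reshape(-1,3); P=P[~np.isnan(P[:,0])]
    print(nm,np.histogram(P[:,2],bins=np.arange(-10,115,5))[0])
    for lo,hi in [(35,45),(46,54),(54,66),(66,78),(78,110)]:
        q=P[(P[:,2]>lo)&(P[:,2]<hi)]
        if len(q)>5:
            r=cv2.minAreaRect(q[:,:2].astype(np.float32)); print(lo,hi,len(q),np.median(q[:,2]).round(1),np.round(r[0],1),np.round(r[1],1),round(r[2],1))
E
```

```text
Traceback (most recent call last):
ValueError: all the input array dimensions except for the concatenation axis must match exactly, but along dimension 0, the array at index 0 has size 300 and the array at index 1 has size 296
```

```bash
python3 - <<'E'
from h import *
s=load('side'); W=cloud(s); g=load('scene'); V=cloud(g)
def cr(c,u,v,k=5,w=80,h=60):
    return cv2.resize(c['color'][v-h//2:v+h//2,u-w//2:u+w//2],None,fx=k,fy=k,interpolation=cv2.INTER_CUBIC)
im=np.vstack([np.hstack([cr(s,328,195),cr(s,322,385,4,100,76)[:300]]),np.hstack([cr(g,365,212),cr(g,258,352,4,100,76)[:300]])])
cv2.imwrite('pics/b.png',im[:,:,::-1])
for nm,C,bx in [('side stand',W,(288,165,368,225)),('side block',W,(272,335,372,435)),('scene stand',V,(325,182,405,242)),('scene block',V,(208,305,308,400))]:
    P=C[bx[1]:bx[3],bx[0]:bx[2]].reshape(-1,3); P=P[~np.isnan(P[:,0])]
    print(nm,np.histogram(P[:,2],bins=np.arange(-10,115,5))[0])
    for lo,hi in [(35,45),(46,54),(54,66),(66,78),(78,110)]:
        q=P[(P[:,2]>lo)&(P[:,2]<hi)]
        if len(q)>5:
            r=cv2.minAreaRect(q[:,:2].astype(np.float32)); print(lo,hi,len(q),np.median(q[:,2]).round(1),np.round(r[0],1),np.round(r[1],1),round(r[2],1))
E
```

```text
side stand [   0 1603 1624  280   88   57   86   88   66  121  171  191   88   34
   33   78   86    6    6    2   20   54    0    0]
35 45 292 40.4 [ 483.5 -151.4] [91.7 46. ] 77.7
46 54 250 49.2 [ 483.5 -152.1] [92.7 45.4] 77.5
54 66 80 59.9 [ 478.4 -142.4] [32.2 16.3] 18.1
66 78 163 70.2 [ 479.3 -153. ] [33.8 25.7] 83.1
78 110 83 96.0 [ 479.  -153.6] [18.3 16.2] 83.0
side block [   0 1661 4913   45   62   61   92  110  100  718 2205    2    0    0
    0    0    0    0    0    0    0    0    0    0]
35 45 2923 40.9 [539.  213.5] [123.2  56.6] 87.1
scene stand [  11 2613  687  329   87   76   86   71   63  123  105  195   62   27
   38  103   28    8    3    3   21   36    0    0]
35 45 228 39.8 [ 483.  -151.5] [90.2 45.7] 77.3
46 54 213 48.6 [ 481.3 -151.5] [90.1 41.7] 75.5
54 66 86 60.3 [ 474.9 -144.7] [35.4 19.1] 30.7
66 78 129 69.0 [ 480.1 -152.7] [31.8 26.5] 79.6
78 110 65 95.2 [ 479.9 -152.2] [18.7 16.9] 60.8
scene block [   3 3631 2657  132  127  133  137  166  150 1397  937    0    0    0
    0    0    0    0    0    0    0    0    0    0]
35 45 2334 39.7 [538.5 213.9] [122.5  57.9] 86.7
```

View pics/b.png

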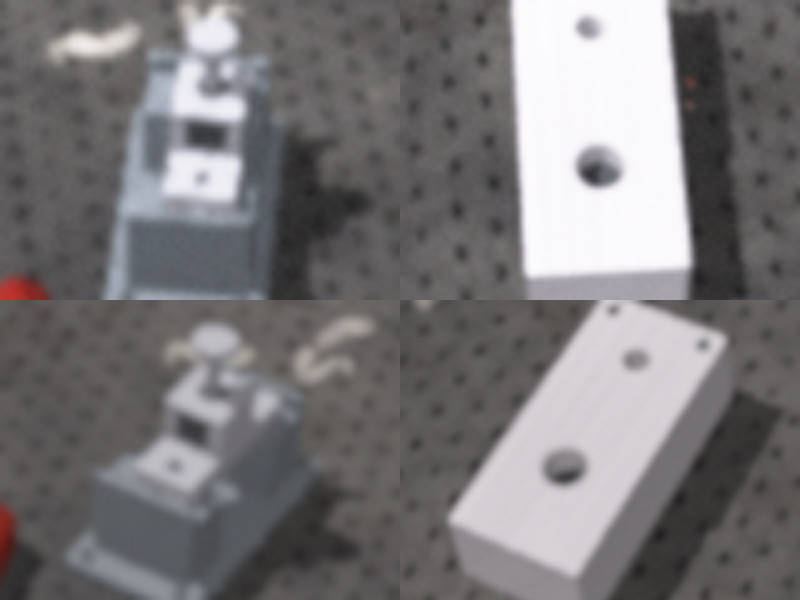

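Request:
arm_command(
  deltas=[
    {"dx": 0.03, "dy": -0.035, "yaw": -8},
    {"dx": 0.03, "dy": -0.035, "yaw": -8},
    {"dx": 0.03, "dy": -0.035, "yaw": -8},
    {"dx": 0.03, "dy": -0.035, "yaw": -8},
    {"dx": 0.03, "dy": -0.035, "yaw": -8},
    {"dx": 0.03, "dy": -0.035, "yaw": -8},
    {"dx": 0.03, "dy": -0.035, "yaw": -8},
    {"dx": 0.03, "dy": -0.035, "yaw": -8},
    {"dx": 0.03, "dy": -0.035, "yaw": -8},
    {"dx": 0.03, "dy": -0.035, "yaw": -8},
    {"dy": -0.04, "yaw": -1},
    {"dy": -0.04},
    {"dy": -0.04},
    {"dy": -0.04},
    {"dy": -0.04},
    {"dx": -0.005, "dy": -0.04},
    {"dx": -0.005, "dy": -0.04},
    {"dx": -0.005, "dy": -0.04},
    {"dx": -0.005, "dy": -0.04},
    {"dx": -0.005, "dy": -0.03},
  ],
  gripper=0.06,
)

```text
$.deltas[0]: bad value
```

```bash
python3 - <<'E'
from h import *
s=load('side'); g=load('scene')
print(atz(s,322,388.3,40),atz(g,249,355.5,40))
cam('wrist','c')
t=state();print(t['t'],t['eef_pos'],t['tcp_rot'],t['ft_force'])
E
```

```text
[539.83349386 234.01562302  40.        ] [539.35491659 234.36137501  40.        ]
0.2 [204.71073059 590.39886108 233.28604236] [-3.14095351e+00 -6.22599960e-05  2.80778904e+00] [ 0.50375491  0.32951662 -0.57559758]
```

View pics/c.png

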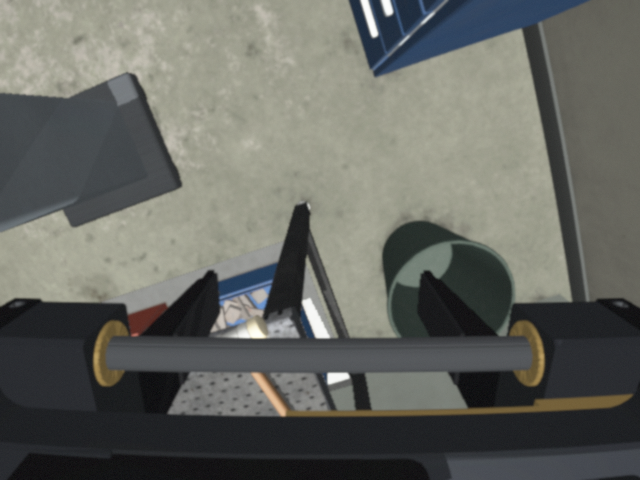

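The move was refused because every key has to be given; the picture only shows the start view (floor, jaws at the bottom). The wrist camera looks ahead along tool +x, so I'll overshoot the gauge in -y in order to see it.

Request:
arm_command(
  deltas=[
    {"dx": 0.03, "dy": -0.04, "dz": 0, "yaw": -8},
    {"dx": 0.03, "dy": -0.04, "dz": 0, "yaw": -8},
    {"dx": 0.03, "dy": -0.04, "dz": 0, "yaw": -8},
    {"dx": 0.03, "dy": -0.04, "dz": 0, "yaw": -8},
    {"dx": 0.03, "dy": -0.04, "dz": 0, "yaw": -8},
    {"dx": 0.03, "dy": -0.04, "dz": 0, "yaw": -8},
    {"dx": 0.03, "dy": -0.04, "dz": 0, "yaw": -8},
    {"dx": 0.03, "dy": -0.04, "dz": 0, "yaw": -8},
    {"dx": 0.03, "dy": -0.04, "dz": 0, "yaw": -8},
    {"dx": 0.02, "dy": -0.04, "dz": 0, "yaw": -8},
    {"dx": 0, "dy": -0.045, "dz": 0, "yaw": -1},
    {"dx": 0, "dy": -0.045, "dz": 0, "yaw": 0},
    {"dx": 0, "dy": -0.045, "dz": 0, "yaw": 0},
    {"dx": 0, "dy": -0.045, "dz": 0, "yaw": 0},
    {"dx": 0, "dy": -0.045, "dz": 0, "yaw": 0},
    {"dx": -0.005, "dy": -0.045, "dz": 0, "yaw": 0},
    {"dx": -0.005, "dy": -0.045, "dz": 0, "yaw": 0},
    {"dx": -0.005, "dy": -0.045, "dz": 0, "yaw": 0},
    {"dx": -0.005, "dy": -0.04, "dz": 0, "yaw": 0},
    {"dx": -0.005, "dy": -0.02, "dz": 0, "yaw": 0},
  ],
  gripper=0.06,
)

```text
t: 2.2
eef_pos: [469.3, -232.4, 233.5]
tcp_rot: [3.141, 0.0, 1.392]
ft_force: [-0.5, -0.1, -1.3]
opening: 0.633
grip_force: 0.0
```

```bash
python3 - <<'E'
from h import *
cam('wrist','d')
t=state();print(t['t'],t['eef_pos'],t['tcp_rot'],t['ft_force'])
C=cloud(load('wrist'));P=C.reshape(-1,3);P=P[~np.isnan(P[:,0])]
P=P[(abs(P[:,0]-482)<70)&(abs(P[:,1]+152)<70)]
for lo,hi in [(37,43),(47,52),(67,73),(85,105)]:
    q=P[(P[:,2]>lo)&(P[:,2]<hi)]
    if len(q)>5:
        r=cv2.minAreaRect(q[:,:2].astype(np.float32)); print(lo,hi,len(q),np.median(q[:,2]).round(1),np.round(r[0],1),np.round(r[1],1),round(r[2],1))
E
```

```text
2.25 [ 468.90592149 -233.62902973  233.4342526 ] [3.14149079e+00 8.01906010e-04 1.39153753e+00] [-0.4540759  -1.76042756  0.47736616]
37 43 1574 40.4 [ 482.7 -153.7] [80.9 46.3] 77.5
47 52 1972 50.0 [ 482.8 -153.5] [88.4 45.5] 77.5
67 73 771 70.2 [ 478.6 -154.2] [30.2 26.2] 76.4
85 105 496 96.8 [ 478.4 -153.9] [17.4 17.2] 79.9
```

View pics/d.png

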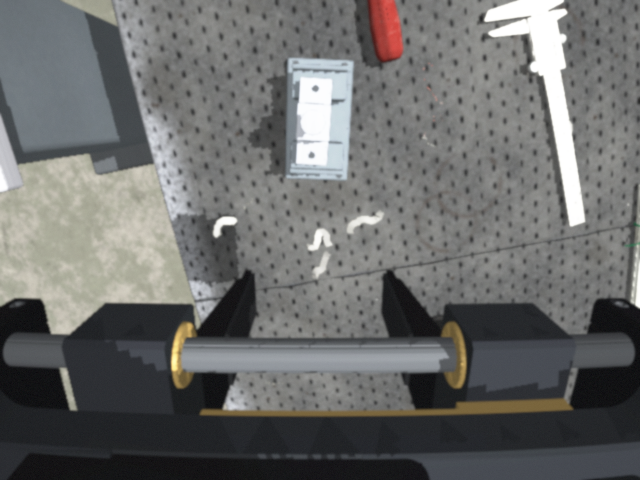

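The wrist view shows the gauge on its stand, foot ends at (316,80) and (311,165), slightly turned relative to the stand, which runs from (320,60) to (317,180). Depth puts the gauge at about (478.7,-154), with the block top at 70 and the head at about 96, all as expected.

Request:
arm_command(
  deltas=[
    {"dx": 0.004, "dy": 0.03, "dz": -0.02, "yaw": -2},
    {"dx": 0.003, "dy": 0.03, "dz": -0.02, "yaw": -2},
    {"dx": 0.002, "dy": 0.0155, "dz": -0.02, "yaw": 0},
    {"dx": 0, "dy": 0, "dz": -0.02, "yaw": 0},
    {"dx": 0, "dy": 0, "dz": 0, "yaw": 0},
    {"dx": 0, "dy": 0, "dz": 0, "yaw": 0},
    {"dx": 0, "dy": 0, "dz": 0, "yaw": 0},
    {"dx": 0, "dy": 0, "dz": 0, "yaw": 0},
  ],
  gripper=0.06,
)

```text
t: 3.05
eef_pos: [479.1, -154.4, 154.6]
tcp_rot: [3.14, 0.0, 1.324]
ft_force: [0.5, -0.7, 0.1]
opening: 0.627
grip_force: 0.0
```

Request:
arm_command(
  deltas=[
    {"dx": 0, "dy": 0.0005, "dz": -0.02, "yaw": 0},
    {"dx": 0, "dy": 0, "dz": -0.02, "yaw": 0},
    {"dx": 0, "dy": 0, "dz": -0.015, "yaw": 0},
    {"dx": 0, "dy": 0, "dz": -0.015, "yaw": 0},
    {"dx": 0, "dy": 0, "dz": -0.01, "yaw": 0},
    {"dx": 0, "dy": 0, "dz": -0.0065, "yaw": 0},
    {"dx": 0, "dy": 0, "dz": -0.003, "yaw": 0},
    {"dx": 0, "dy": 0, "dz": 0, "yaw": 0},
    {"dx": 0, "dy": 0, "dz": 0, "yaw": 0},
    {"dx": 0, "dy": 0, "dz": 0, "yaw": 0},
  ],
)

```text
t: 4.05
eef_pos: [479.0, -153.6, 64.6]
tcp_rot: [3.141, 0.0, 1.324]
ft_force: [-0.7, -0.3, -0.4]
opening: 0.633
grip_force: 0.0
```

Request:
arm_command(
  deltas=[
    {"dx": 0, "dy": 0, "dz": 0, "yaw": 0},
    {"dx": 0, "dy": 0, "dz": 0, "yaw": 0},
    {"dx": 0, "dy": 0, "dz": 0, "yaw": 0},
    {"dx": 0, "dy": 0, "dz": 0, "yaw": 0},
    {"dx": 0, "dy": 0, "dz": 0, "yaw": 0},
    {"dx": 0, "dy": 0, "dz": 0, "yaw": 0},
    {"dx": 0, "dy": 0, "dz": 0, "yaw": 0},
    {"dx": 0, "dy": 0, "dz": 0, "yaw": 0},
  ],
  gripper=0.01,
)

```text
t: 4.85
eef_pos: [478.8, -153.5, 64.2]
tcp_rot: [3.141, 0.0, 1.324]
ft_force: [0.7, -1.0, 1.2]
opening: 0.275
grip_force: 30.0
```

Request:
arm_command(
  deltas=[
    {"dx": 0, "dy": 0, "dz": 0.01, "yaw": 0},
    {"dx": 0, "dy": 0, "dz": 0.02, "yaw": 0},
    {"dx": 0, "dy": 0, "dz": 0.02, "yaw": 0},
    {"dx": 0.003, "dy": 0.01, "dz": 0.02, "yaw": 1},
    {"dx": 0.005, "dy": 0.03, "dz": 0, "yaw": 1},
    {"dx": 0.005, "dy": 0.03, "dz": 0, "yaw": 1},
    {"dx": 0.005, "dy": 0.03, "dz": 0, "yaw": 1},
    {"dx": 0.005, "dy": 0.035, "dz": 0, "yaw": 1},
    {"dx": 0.005, "dy": 0.035, "dz": 0, "yaw": 1},
    {"dx": 0.005, "dy": 0.035, "dz": 0, "yaw": 1},
    {"dx": 0.005, "dy": 0.035, "dz": 0, "yaw": 1},
    {"dx": 0.005, "dy": 0.035, "dz": 0, "yaw": 1},
    {"dx": 0.005, "dy": 0.035, "dz": 0, "yaw": 1},
    {"dx": 0.005, "dy": 0.03, "dz": 0, "yaw": 1},
    {"dx": 0.005, "dy": 0.025, "dz": 0, "yaw": 0},
    {"dx": 0.002, "dy": 0.015, "dz": 0, "yaw": 0},
    {"dx": 0.001, "dy": 0.0075, "dz": 0, "yaw": 0},
    {"dx": 0, "dy": 0, "dz": 0, "yaw": 0},
    {"dx": 0, "dy": 0, "dz": 0, "yaw": 0},
    {"dx": 0, "dy": 0, "dz": 0, "yaw": 0},
  ],
)

```text
t: 6.85
eef_pos: [539.7, 233.0, 134.3]
tcp_rot: [-3.141, 0.0, 1.515]
ft_force: [0.6, 0.5, -3.1]
opening: 0.27
grip_force: 30.0
```

```bash
python3 - <<'E'
from h import *
t=state();print(t['t'],t['eef_pos'],t['tcp_rot'],t['ft_force'])
s=cam('side');g=cam('scene');
def cr(c,p,k=4):
    E=np.array(c['extrinsics']);q=np.linalg.inv(E)@np.append(p,1);u=int(c['fx']*q[0]/-q[2]+c['cx']);v=int(c['cy']+c['fy']*q[1]/q[2]);print(u,v)
    return cv2.resize(c['color'][v-75:v+75,u-50:u+50],None,fx=4,fy=4,interpolation=cv2.INTER_CUBIC)
cv2.imwrite('pics/e.png',np.hstack([cr(s,np.array([540,224,80.])),cr(g,np.array([540,224,80.]))])[:,:,::-1])
E
```

```text
6.85 [539.71246088 233.04235414 134.25099609] [-3.14144794e+00  2.01126185e-04  1.51520831e+00] [ 0.63223147  0.52065682 -3.13764726]
321 369
248 335
```

View pics/e.png

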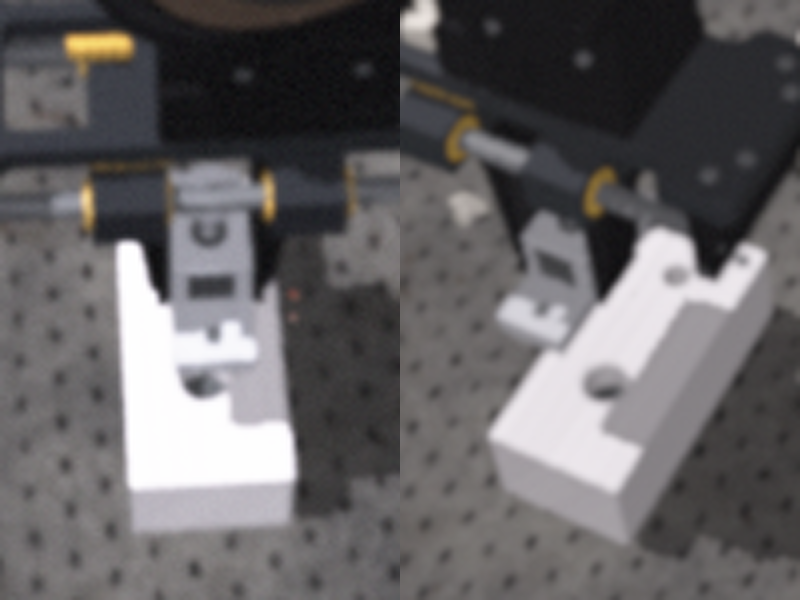

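The gauge is held level, hanging above the block with the larger bore visible at side crop (205,383) and scene crop (605,382). I'll lower it.

Request:
arm_command(
  deltas=[
    {"dx": 0, "dy": 0.001, "dz": -0.02, "yaw": 0},
    {"dx": 0, "dy": 0, "dz": -0.02, "yaw": 0},
    {"dx": 0, "dy": 0, "dz": -0.015, "yaw": 0},
    {"dx": 0, "dy": 0, "dz": -0.01, "yaw": 0},
    {"dx": 0, "dy": 0, "dz": -0.002, "yaw": 0},
    {"dx": 0, "dy": 0, "dz": 0, "yaw": 0},
    {"dx": 0, "dy": 0, "dz": 0, "yaw": 0},
    {"dx": 0, "dy": 0, "dz": -0.001, "yaw": 0},
    {"dx": 0, "dy": 0, "dz": -0.001, "yaw": 0},
    {"dx": 0, "dy": 0, "dz": 0, "yaw": 0},
    {"dx": 0, "dy": 0, "dz": 0, "yaw": 0},
  ],
)

```text
t: 8.05
eef_pos: [539.8, 235.0, 65.3]
tcp_rot: [3.141, -0.0, 1.516]
ft_force: [0.3, -0.2, -2.8]
opening: 0.274
grip_force: 30.0
```

Request:
arm_command(
  deltas=[
    {"dx": 0, "dy": -0.0005, "dz": -0.0005, "yaw": 0},
    {"dx": 0, "dy": 0, "dz": -0.0005, "yaw": 0},
    {"dx": 0, "dy": 0, "dz": 0, "yaw": 0},
    {"dx": 0, "dy": 0, "dz": 0, "yaw": 0},
  ],
)

```text
t: 8.45
eef_pos: [539.8, 234.5, 64.2]
tcp_rot: [3.142, 0.0, 1.516]
ft_force: [-1.1, 0.1, -1.6]
opening: 0.275
grip_force: 30.0
```

Request:
arm_command(
  deltas=[
    {"dx": 0, "dy": 0, "dz": -0.0003, "yaw": 0},
    {"dx": 0, "dy": 0, "dz": 0, "yaw": 0},
    {"dx": 0, "dy": 0, "dz": 0, "yaw": 0},
  ],
)

```text
t: 8.75
eef_pos: [539.8, 234.5, 64.2]
tcp_rot: [3.141, -0.0, 1.516]
ft_force: [-2.2, -1.9, 5.4]
opening: 0.273
grip_force: 30.0
```

Request:
arm_command(
  deltas=[
    {"dx": 0, "dy": 0, "dz": 0, "yaw": 0},
    {"dx": 0, "dy": 0, "dz": 0, "yaw": 0},
    {"dx": 0, "dy": 0, "dz": 0, "yaw": 0},
    {"dx": 0, "dy": 0, "dz": 0, "yaw": 0},
    {"dx": 0, "dy": 0, "dz": 0, "yaw": 0},
    {"dx": 0, "dy": 0, "dz": 0, "yaw": 0},
  ],
  gripper=0.05,
)

```text
t: 9.35
eef_pos: [539.8, 234.5, 63.8]
tcp_rot: [3.142, -0.0, 1.516]
ft_force: [0.3, -0.3, 0.6]
opening: 0.528
grip_force: 0.0
```

Request:
arm_command(
  deltas=[
    {"dx": 0, "dy": 0, "dz": 0.01, "yaw": 0},
    {"dx": 0, "dy": 0, "dz": 0.02, "yaw": 0},
    {"dx": 0, "dy": 0, "dz": 0.02, "yaw": 0},
    {"dx": 0, "dy": 0, "dz": 0.01, "yaw": 0},
    {"dx": 0, "dy": 0, "dz": 0, "yaw": 0},
    {"dx": 0, "dy": 0, "dz": 0, "yaw": 0},
    {"dx": 0, "dy": 0, "dz": 0, "yaw": 0},
  ],
)

```text
t: 10.05
eef_pos: [539.4, 234.4, 123.1]
tcp_rot: [-3.14, 0.0, 1.516]
ft_force: [-0.3, -0.6, 0.1]
opening: 0.528
grip_force: 0.0
```

Request:
arm_command(
  deltas=[
    {"dx": 0, "dy": 0, "dz": 0, "yaw": 0},
    {"dx": 0, "dy": 0, "dz": 0, "yaw": 0},
    {"dx": 0, "dy": 0, "dz": 0, "yaw": 0},
    {"dx": 0, "dy": 0, "dz": 0, "yaw": 0},
    {"dx": 0, "dy": 0, "dz": 0, "yaw": 0},
    {"dx": 0, "dy": 0, "dz": 0, "yaw": 0},
  ],
  gripper=0.0,
)

```text
t: 10.65
eef_pos: [539.7, 234.5, 123.9]
tcp_rot: [3.142, 0.0, 1.516]
ft_force: [-0.6, -0.1, 0.1]
opening: 0.081
grip_force: 0.0
```

```bash
python3 - <<'E'
from h import *
t=state();print(t['t'],t['eef_pos'],t['tcp_rot'],t['ft_force'])
s=cam('side');g=cam('scene');
for c in (s,g):
    P=cloud(c).reshape(-1,3);P=P[~np.isnan(P[:,0])];P=P[(abs(P[:,0]-540)<60)&(abs(P[:,1]-214)<70)]
    for lo,hi in [(47,53),(66,74),(86,99)]:
        q=P[(P[:,2]>lo)&(P[:,2]<hi)&(abs(P[:,0]-540)<25)]
        if len(q)>5: r=cv2.minAreaRect(q[:,:2].astype(np.float32)); print(lo,hi,len(q),np.median(q[:,2]).round(1),np.round(r[0],1),np.round(r[1],1),round(r[2],1))
def cr(c,p,k=4):
    E=np.array(c['extrinsics']);q=np.linalg.inv(E)@np.append(p,1);u=int(c['fx']*q[0]/-q[2]+c['cx']);v=int(c['cy']+c['fy']*q[1]/q[2])
    return cv2.resize(c['color'][v-75:v+75,u-50:u+50],None,fx=4,fy=4,interpolation=cv2.INTER_CUBIC)
cv2.imwrite('pics/f.png',np.hstack([cr(s,np.array([540,224,80.])),cr(g,np.array([540,224,80.]))])[:,:,::-1])
E
```

```text
10.65 [539.73597106 234.53049954 123.86137806] [3.14153034e+00 1.99545711e-05 1.51628054e+00] [-0.62999019 -0.05280166  0.10587724]
47 53 313 51.1 [540.  234.8] [70.1 26.1] 86.9
66 74 285 70.8 [539.7 235.5] [28.5 26. ] 83.8
86 99 70 97.2 [538.3 235.2] [17.7 10.1] 74.3
47 53 356 49.8 [539.5 233.9] [70.4 27. ] 87.4
66 74 240 69.6 [539.3 234.2] [29.1 26.2] 84.9
86 99 64 96.0 [536.8 236.4] [17.4 11.1] 53.6
```

View pics/f.png

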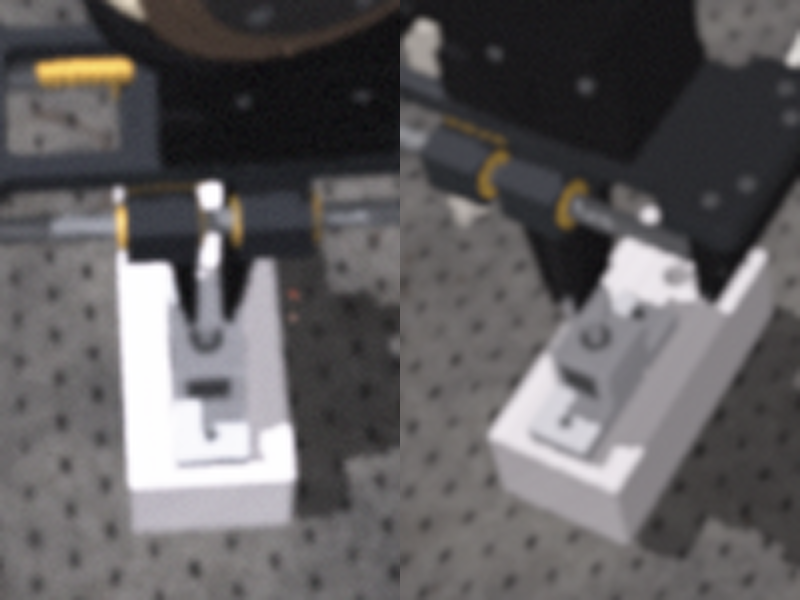

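The gauge stands flat on the block at (539.7,234.4), with the head at about 96. I'll finish closing the fingers and then press.

Request:
arm_command(
  deltas=[
    {"dx": 0, "dy": 0, "dz": 0, "yaw": 0},
    {"dx": 0, "dy": 0, "dz": 0, "yaw": 0},
    {"dx": 0, "dy": 0, "dz": 0, "yaw": 0},
    {"dx": 0, "dy": 0, "dz": -0.003, "yaw": 0},
    {"dx": 0, "dy": 0, "dz": -0.003, "yaw": 0},
    {"dx": 0, "dy": 0, "dz": -0.003, "yaw": 0},
    {"dx": 0, "dy": 0, "dz": -0.002, "yaw": 0},
    {"dx": 0, "dy": 0, "dz": -0.002, "yaw": 0},
    {"dx": 0, "dy": 0, "dz": -0.001, "yaw": 0},
    {"dx": 0, "dy": 0, "dz": -0.001, "yaw": 0},
    {"dx": 0, "dy": 0, "dz": 0, "yaw": 0},
    {"dx": 0, "dy": 0, "dz": 0, "yaw": 0},
  ],
  gripper=0.0,
)

```text
t: 11.95
eef_pos: [539.7, 234.5, 108.8]
tcp_rot: [3.142, 0.0, 1.516]
ft_force: [-0.3, 1.1, 0.3]
opening: 0.008
grip_force: 0.0
```

Request:
arm_command(
  deltas=[
    {"dx": 0, "dy": 0, "dz": -0.001, "yaw": 0},
    {"dx": 0, "dy": 0, "dz": -0.001, "yaw": 0},
    {"dx": 0, "dy": 0, "dz": -0.001, "yaw": 0},
  ],
)

```text
t: 12.25
eef_pos: [539.8, 234.5, 105.9]
tcp_rot: [3.141, -0.0, 1.516]
ft_force: [-1.0, -0.3, 1.7]
opening: 0.004
grip_force: 1.1
```

Request:
arm_command(
  deltas=[
    {"dx": 0, "dy": 0, "dz": -0.001, "yaw": 0},
    {"dx": 0, "dy": 0, "dz": 0, "yaw": 0},
  ],
)

```text
t: 12.45
eef_pos: [539.7, 234.5, 104.7]
tcp_rot: [-3.142, 0.0, 1.516]
ft_force: [1.4, -0.1, -0.6]
opening: 0.002
grip_force: 0.1
```

Request:
arm_command(
  deltas=[
    {"dx": 0, "dy": 0, "dz": -0.001, "yaw": 0},
    {"dx": 0, "dy": 0, "dz": 0, "yaw": 0},
  ],
)

```text
t: 12.65
eef_pos: [539.9, 234.6, 104.0]
tcp_rot: [3.141, -0.0, 1.516]
ft_force: [-0.5, 0.8, 3.0]
opening: 0.004
grip_force: 1.3
```

Request:
arm_command(
  deltas=[
    {"dx": 0, "dy": 0, "dz": -0.001, "yaw": 0},
    {"dx": 0, "dy": 0, "dz": 0, "yaw": 0},
  ],
)

```text
t: 12.85
eef_pos: [540.3, 234.6, 103.8]
tcp_rot: [3.14, -0.001, 1.516]
ft_force: [0.2, -0.6, 9.5]
opening: 0.004
grip_force: 5.1
```

Request:
arm_command(
  deltas=[
    {"dx": 0, "dy": 0, "dz": -0.001, "yaw": 0},
    {"dx": 0, "dy": 0, "dz": 0, "yaw": 0},
  ],
)

```text
t: 13.05
eef_pos: [540.9, 234.7, 103.6]
tcp_rot: [3.138, -0.001, 1.516]
ft_force: [-1.3, -1.2, 17.5]
opening: 0.006
grip_force: 8.6
```

Request:
arm_command(
  deltas=[
    {"dx": 0, "dy": 0, "dz": -0.001, "yaw": 0},
    {"dx": 0, "dy": 0, "dz": 0, "yaw": 0},
  ],
)

```text
t: 13.25
eef_pos: [541.4, 234.8, 103.4]
tcp_rot: [3.136, -0.001, 1.516]
ft_force: [-1.0, -2.7, 24.0]
opening: 0.01
grip_force: 12.0
```

Firm stop at TCP z of about 103.8, so the head is at about 84.8 and the depth about 15 mm (within 11–21). I'll ease off, retreat and look.

Request:
arm_command(
  deltas=[
    {"dx": 0, "dy": 0, "dz": 0.0025, "yaw": 0},
    {"dx": 0, "dy": 0, "dz": 0, "yaw": 0},
    {"dx": 0, "dy": 0, "dz": 0, "yaw": 0},
    {"dx": 0, "dy": 0, "dz": 0, "yaw": 0},
    {"dx": 0, "dy": 0, "dz": 0.01, "yaw": 0},
    {"dx": 0, "dy": 0, "dz": 0.01, "yaw": 0},
  ],
)

```text
t: 13.85
eef_pos: [539.5, 234.5, 123.5]
tcp_rot: [-3.14, 0.0, 1.516]
ft_force: [1.0, 0.8, 0.3]
opening: 0.002
grip_force: 0.0
```

Request:
arm_command(
  deltas=[
    {"dx": 0, "dy": 0, "dz": 0, "yaw": 0},
    {"dx": 0, "dy": 0, "dz": 0, "yaw": 0},
    {"dx": 0, "dy": 0, "dz": 0, "yaw": 0},
    {"dx": 0, "dy": 0, "dz": 0, "yaw": 0},
    {"dx": 0, "dy": 0, "dz": 0, "yaw": 0},
    {"dx": 0, "dy": 0, "dz": 0, "yaw": 0},
    {"dx": 0, "dy": 0, "dz": 0, "yaw": 0},
    {"dx": 0, "dy": 0, "dz": 0, "yaw": 0},
  ],
  gripper=0.055,
)

```text
t: 14.65
eef_pos: [539.8, 234.5, 123.3]
tcp_rot: [3.142, 0.0, 1.516]
ft_force: [-0.3, -0.2, -0.4]
opening: 0.568
grip_force: 0.0
```

```bash
python3 - <<'E'
from h import *
t=state();print(t['t'],t['eef_pos'],t['tcp_rot'],t['ft_force'])
s=cam('side');g=cam('scene');
for c in (s,g):
    P=cloud(c).reshape(-1,3);P=P[~np.isnan(P[:,0])];P=P[(abs(P[:,0]-540)<60)&(abs(P[:,1]-214)<70)]
    for lo,hi in [(47,53),(66,74),(78,92)]:
        q=P[(P[:,2]>lo)&(P[:,2]<hi)&(abs(P[:,0]-540)<20)]
        if len(q)>5: r=cv2.minAreaRect(q[:,:2].astype(np.float32)); print(lo,hi,len(q),np.median(q[:,2]).round(1),np.round(r[0],1),np.round(r[1],1),round(r[2],1))
E
```

```text
14.65 [539.75172227 234.52529829 123.31338213] [3.14155474e+00 6.98378202e-05 1.51629115e+00] [-0.27292763 -0.18252716 -0.41322282]
47 53 337 51.4 [539.6 234.1] [71.6 26.3] 86.9
66 74 252 71.1 [539.4 235. ] [29.8 26.1] 88.1
78 92 143 85.3 [539.1 234.3] [17.7 16.2] 83.0
47 53 325 50.5 [539.7 234.2] [70.7 27.5] 86.9
66 74 195 70.2 [539.3 234.5] [29. 27.] 88.1
78 92 115 84.0 [539.1 234.8] [17.1 17.2] 64.4
```

The gauge is flat and the head is at about 84.5. I'll regrasp it.

Request:
arm_command(
  deltas=[
    {"dx": 0, "dy": 0, "dz": -0.015, "yaw": 0},
    {"dx": 0, "dy": 0, "dz": -0.015, "yaw": 0},
    {"dx": 0, "dy": 0, "dz": -0.015, "yaw": 0},
    {"dx": 0, "dy": 0, "dz": -0.01, "yaw": 0},
    {"dx": 0, "dy": 0, "dz": -0.003, "yaw": 0},
    {"dx": 0, "dy": 0, "dz": 0, "yaw": 0},
    {"dx": 0, "dy": 0, "dz": 0, "yaw": 0},
    {"dx": 0, "dy": 0, "dz": 0, "yaw": 0},
  ],
)

```text
t: 15.55
eef_pos: [540.0, 234.6, 66.0]
tcp_rot: [3.141, -0.0, 1.516]
ft_force: [-0.9, -0.7, 0.0]
opening: 0.578
grip_force: 0.0
```

Request:
arm_command(
  deltas=[
    {"dx": 0, "dy": 0, "dz": 0, "yaw": 0},
    {"dx": 0, "dy": 0, "dz": 0, "yaw": 0},
    {"dx": 0, "dy": 0, "dz": 0, "yaw": 0},
    {"dx": 0, "dy": 0, "dz": 0, "yaw": 0},
    {"dx": 0, "dy": 0, "dz": 0, "yaw": 0},
    {"dx": 0, "dy": 0, "dz": 0, "yaw": 0},
    {"dx": 0, "dy": 0, "dz": 0, "yaw": 0},
    {"dx": 0, "dy": 0, "dz": 0, "yaw": 0},
  ],
  gripper=0.01,
)

```text
t: 16.35
eef_pos: [539.8, 234.5, 65.4]
tcp_rot: [3.141, -0.0, 1.516]
ft_force: [-0.3, -1.1, 0.3]
opening: 0.266
grip_force: 30.0
```

Request:
arm_command(
  deltas=[
    {"dx": 0, "dy": 0, "dz": 0.01, "yaw": 0},
    {"dx": 0, "dy": 0, "dz": 0.02, "yaw": 0},
    {"dx": 0, "dy": 0, "dz": 0.02, "yaw": 0},
    {"dx": -0.002, "dy": -0.01, "dz": 0.02, "yaw": -1},
    {"dx": -0.005, "dy": -0.03, "dz": 0, "yaw": -1},
    {"dx": -0.005, "dy": -0.03, "dz": 0, "yaw": -1},
    {"dx": -0.005, "dy": -0.03, "dz": 0, "yaw": -1},
    {"dx": -0.005, "dy": -0.035, "dz": 0, "yaw": -1},
    {"dx": -0.005, "dy": -0.035, "dz": 0, "yaw": -1},
    {"dx": -0.005, "dy": -0.035, "dz": 0, "yaw": -1},
    {"dx": -0.005, "dy": -0.035, "dz": 0, "yaw": -1},
    {"dx": -0.005, "dy": -0.035, "dz": 0, "yaw": -1},
    {"dx": -0.005, "dy": -0.035, "dz": 0, "yaw": -0.5},
    {"dx": -0.005, "dy": -0.03, "dz": 0, "yaw": 0},
    {"dx": -0.003, "dy": -0.025, "dz": 0, "yaw": 0},
    {"dx": -0.002, "dy": -0.015, "dz": 0, "yaw": 0},
    {"dx": 0, "dy": -0.007, "dz": 0, "yaw": 0},
    {"dx": 0, "dy": 0, "dz": 0, "yaw": 0},
    {"dx": 0, "dy": 0, "dz": 0, "yaw": 0},
    {"dx": 0, "dy": 0, "dz": 0, "yaw": 0},
  ],
)

```text
t: 18.35
eef_pos: [482.9, -151.6, 135.4]
tcp_rot: [-3.142, -0.0, 1.352]
ft_force: [0.3, 0.0, -2.2]
opening: 0.271
grip_force: 30.0
```

```bash
python3 - <<'E'
from h import *
s=cam('side');g=cam('scene')
t=state();print(t['t'],t['eef_pos'],t['tcp_rot'],t['ft_force'])
def cr(c,p,k=4):
    E=np.array(c['extrinsics']);q=np.linalg.inv(E)@np.append(p,1);u=int(c['fx']*q[0]/-q[2]+c['cx']);v=int(c['cy']+c['fy']*q[1]/q[2])
    return cv2.resize(c['color'][v-50:v+50,u-33:u+33],None,fx=6,fy=6,interpolation=cv2.INTER_CUBIC)
cv2.imwrite('pics/g.png',np.hstack([cr(s,np.array([483,-152,85.])),cr(g,np.array([483,-152,85.]))])[:,:,::-1])
E
```

```text
18.45 [ 482.83630038 -151.70335198  135.36404996] [-3.14148152e+00 -7.35229175e-05  1.35152267e+00] [ 0.39049723  0.1682376  -2.96785725]
```

View pics/g.png

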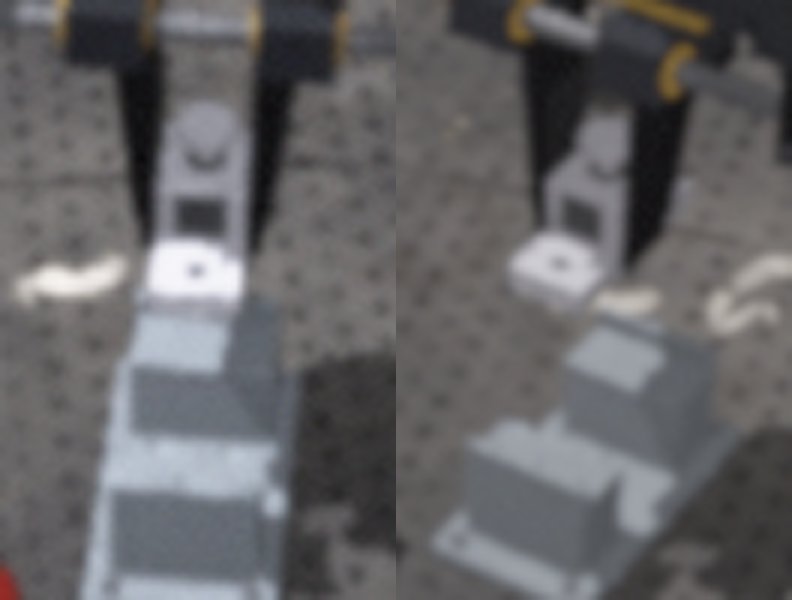

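The gauge is held upright over the empty stand, aligned with both supports (side crop, stand x 130–290). I'll lower it.

Request:
arm_command(
  deltas=[
    {"dx": 0, "dy": -0.0005, "dz": -0.02, "yaw": 0},
    {"dx": 0, "dy": 0, "dz": -0.02, "yaw": 0},
    {"dx": 0, "dy": 0, "dz": -0.015, "yaw": 0},
    {"dx": 0, "dy": 0, "dz": -0.01, "yaw": 0},
    {"dx": 0, "dy": 0, "dz": -0.002, "yaw": 0},
    {"dx": 0, "dy": 0, "dz": 0, "yaw": 0},
    {"dx": 0, "dy": 0, "dz": 0, "yaw": 0},
    {"dx": 0, "dy": 0, "dz": -0.001, "yaw": 0},
    {"dx": 0, "dy": 0, "dz": -0.001, "yaw": 0},
    {"dx": 0, "dy": 0, "dz": 0, "yaw": 0},
    {"dx": 0, "dy": 0, "dz": 0, "yaw": 0},
  ],
)

```text
t: 19.55
eef_pos: [482.8, -153.0, 66.5]
tcp_rot: [3.141, 0.0, 1.35]
ft_force: [-0.1, 0.1, -2.7]
opening: 0.272
grip_force: 30.0
```

Request:
arm_command(
  deltas=[
    {"dx": 0, "dy": 0.0005, "dz": -0.0005, "yaw": 0},
    {"dx": 0, "dy": 0, "dz": -0.0005, "yaw": 0},
    {"dx": 0, "dy": 0, "dz": 0, "yaw": 0},
    {"dx": 0, "dy": 0, "dz": 0, "yaw": 0},
  ],
)

```text
t: 19.95
eef_pos: [482.8, -152.5, 65.3]
tcp_rot: [3.142, 0.0, 1.35]
ft_force: [0.9, -0.4, -2.3]
opening: 0.274
grip_force: 30.0
```

Request:
arm_command(
  deltas=[
    {"dx": 0, "dy": 0, "dz": -0.0003, "yaw": 0},
    {"dx": 0, "dy": 0, "dz": 0, "yaw": 0},
    {"dx": 0, "dy": 0, "dz": 0, "yaw": 0},
  ],
)

```text
t: 20.25
eef_pos: [482.8, -152.5, 65.0]
tcp_rot: [3.142, 0.0, 1.35]
ft_force: [0.3, 0.3, -1.7]
opening: 0.273
grip_force: 30.0
```

Request:
arm_command(
  deltas=[
    {"dx": 0, "dy": 0, "dz": -0.0003, "yaw": 0},
    {"dx": 0, "dy": 0, "dz": 0, "yaw": 0},
    {"dx": 0, "dy": 0, "dz": 0, "yaw": 0},
  ],
)

```text
t: 20.55
eef_pos: [482.8, -152.5, 64.7]
tcp_rot: [3.142, -0.0, 1.35]
ft_force: [0.6, -0.1, -3.1]
opening: 0.271
grip_force: 30.0
```

Request:
arm_command(
  deltas=[
    {"dx": 0, "dy": 0, "dz": 0, "yaw": 0},
    {"dx": 0, "dy": 0, "dz": 0, "yaw": 0},
    {"dx": 0, "dy": 0, "dz": 0, "yaw": 0},
    {"dx": 0, "dy": 0, "dz": 0, "yaw": 0},
    {"dx": 0, "dy": 0, "dz": 0, "yaw": 0},
    {"dx": 0, "dy": 0, "dz": 0, "yaw": 0},
  ],
  gripper=0.05,
)

```text
t: 21.15
eef_pos: [482.8, -152.5, 64.8]
tcp_rot: [3.142, 0.0, 1.35]
ft_force: [0.4, -0.3, 0.3]
opening: 0.525
grip_force: 0.0
```

Request:
arm_command(
  deltas=[
    {"dx": 0, "dy": 0, "dz": 0.01, "yaw": 0},
    {"dx": 0, "dy": 0, "dz": 0.02, "yaw": 0},
    {"dx": 0, "dy": 0, "dz": 0.03, "yaw": 0},
    {"dx": 0, "dy": 0, "dz": 0.03, "yaw": 0},
    {"dx": 0, "dy": -0.03, "dz": 0.03, "yaw": 0},
    {"dx": 0, "dy": -0.03, "dz": 0.03, "yaw": 0},
    {"dx": 0, "dy": -0.02, "dz": 0.02, "yaw": 0},
    {"dx": 0, "dy": 0, "dz": 0, "yaw": 0},
    {"dx": 0, "dy": 0, "dz": 0, "yaw": 0},
    {"dx": 0, "dy": 0, "dz": 0, "yaw": 0},
  ],
)

```text
t: 22.15
eef_pos: [482.2, -231.4, 233.9]
tcp_rot: [-3.14, -0.001, 1.351]
ft_force: [0.3, -0.3, -0.6]
opening: 0.528
grip_force: 0.0
```

```bash
python3 - <<'E'
from h import *
t=state();print(t['t'],t['eef_pos'],t['ft_force'])
for n in ('side','scene','wrist'):
    c=cam(n);P=cloud(c).reshape(-1,3);P=P[~np.isnan(P[:,0])];P=P[(abs(P[:,0]-483)<50)&(abs(P[:,1]+152)<60)]
    for lo,hi in [(37,53),(67,73),(78,92)]:
        q=P[(P[:,2]>lo)&(P[:,2]<hi)]
        if len(q)>5: r=cv2.minAreaRect(q[:,:2].astype(np.float32)); print(n,lo,hi,len(q),np.median(q[:,2]).round(1),np.round(r[0],1),np.round(r[1],1),round(r[2],1))
c=load('wrist')['color'][20:260,180:500];s=load('side')['color'][150:240,260:380]
cv2.imwrite('pics/i.png',np.hstack([cv2.resize(c,(400,300)),cv2.resize(s,(400,300))])[:,:,::-1])
E
```

```text
22.15 [ 482.24660806 -231.37541347  233.87564387] [ 0.30837612 -0.30015489 -0.60657846]
side 37 53 519 44.8 [ 483.4 -152.5] [93.3 46. ] 77.4
side 67 73 123 70.0 [ 483.2 -151.3] [31.2 26.3] 75.7
side 78 92 68 83.9 [ 482.4 -152.3] [18.3 16.4] 81.8
scene 37 53 455 45.7 [ 482.9 -152.6] [92.2 45.5] 77.1
scene 67 73 97 69.3 [ 482.7 -151.2] [28.8 25.7] 80.1
scene 78 92 54 82.3 [ 483.6 -151.7] [19.2 15.8] 78.7
wrist 37 53 3636 47.9 [ 482.4 -153.2] [88. 46.] 77.6
wrist 67 73 787 70.3 [ 481.9 -153.1] [29.3 25.4] 77.3
wrist 78 92 452 84.2 [ 482.2 -153.2] [16.9 17.2] 32.0
```

View pics/i.png

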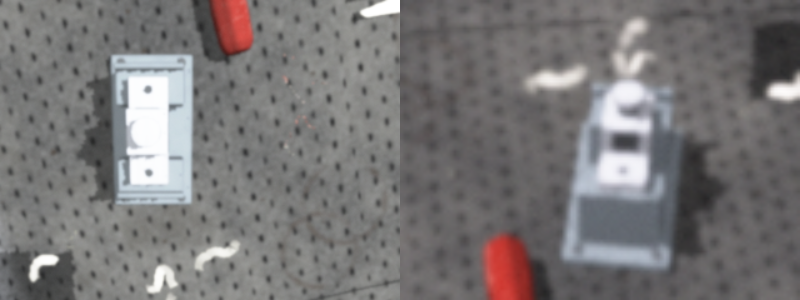

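The gauge sits upright across both supports within about 1 mm of the middle (wrist crop, foot from (148,78) to (148,183)). The head is about 14 mm above the guide block, as it was on the block. Handing in.

```bash
python3 -c "
from h import *
print(job_done())"
```

```text
the job is handed in; nothing more can be done
None
```

I measured the larger bore at about 15 mm deep, put the gauge back upright across both stand supports with the rod left at that depth, let go and handed the job in; no verdict came back.

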